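Put the compacts away in the tapered rack

ROBOT

A 6-joint arm with a two-finger parallel gripper is mounted at the origin on the work surface. World frame = base frame: x ahead of the robot, y to its left, z up, the work surface at z = 0. Lengths are in mm, angles in rad, forces in N, time in s.
With the tool pointing down it reaches from about 275 to 1000 mm from the base axis. Payload 8.4 kg.
Tool frame: the origin (TCP) lies midway between the tips of the shut fingers; the grasp point (between the pads) lies 19 mm behind it; z points along the fingers, y is the line along which they close (so a half turn about z gives the same grasp; the last joint's range is limited). The gripper opens to 85 mm and grips with 20 to 120 N. Pads are 22 mm wide; open, the fingers measure 114 mm over their backs; the gripper's body (76 mm by 85 mm) begins 54 mm behind the grasp point. The pads swing forward as they close: fully open they stand 13 mm farther back than shut.
Start: joints at [-1.209, 0.353, 1.633, -0, 1.155, -0.002], TCP at [222.391, -584.098, 231.281] pointing down, gripper open.
Joint ranges: [-2.63, 2.63], [-0.92, 2.1], [0.06, 2.66], [-1.3, 4.44], [0, 2.69], [-3.02, 3.02]. Speed limits (rad/s): [2.22, 2.22, 2.79, 3.14, 3.14, 3.14].

INTERFACE

Orientations are given as [roll, pitch, yaw] about the fixed x, y, z axes, in that order (R = Rz(yaw) Ry(pitch) Rx(roll)).
In Python, from rig import telemetry, optics, r gives the robot as it stands.
- The arm moves only by the tool play_rows, never from a script. Its arguments are lists of equal length, an entry for each row: "dp": the shift along the tool's x, y, z in units of 40 mm (1.0 is 40 mm), a list of three; "rot": the turn, a rotation vector about the tool's x, y, z in units of 6 degrees (1.0 is 6 degrees), a list of three. In form: {"dp": [[tx, ty, tz], ...], "rot": [[ax, ay, az], ...]}. A call has 1 to 5 rows; each row is the pose to reach, as a shift and turn from the pose commanded when the call began, along the tool's axes at that moment; what a row does not reach only later rows make up. A row lasts 1/12 s, in which the tool goes at most 41.7 mm and 7.16 degrees, less where a joint would pass 70% of its speed; a pose out of reach is approached as far as the arm can. A call with a gripper value outside its range is refused whole. "fingers" is the opening, from 0 (shut) to 1 (fully open), set as the call begins (left out, the last holds). The fingers move at their own pace and stop on an object; "grip_force" is the grip in N (left out, the last holds). Time passes only in rows, so rows that repeat a pose let the fingers close. It gives the time, the measured TCP pose, the force, the opening and the grip force at its end, in the units of the state.
- telemetry.sense(): the state, without advancing time (a new reading comes with each control period).
- optics.grab_frame(name): name is "side" or "top" or "wrist"; returns a dict with "color" (420x560x3 uint8, red, green, blue), "mtx" (3x3 intrinsics, pixels), "R" (3x3) and "t" (3): a world point X has camera coordinates R X + t; the wrist camera has in their place "mount" (4x4, takes a point from camera to tool coordinates, whose origin is the TCP and whose axes are the flange's). Camera axes: x right, y down, z forward; pixel columns grow to the right and rows downward; lengths in mm; the calibration is good to about 2 mm. A picture is of the moment at which its call begins: read the wrist's pose just before it. There is no depth.
- r.sign_off(): hands the job in; it is judged then, once.
The state is a dict: "clock": time; "qpos": joint angles; "qvel": joint speeds; "joint_efforts": joint torques, N m; "eef_pos": TCP position; "tcp_rot": TCP orientation; "contact_force": force on the tool from outside, world axes, zero at the start; "wrist_torque": the same for the moment, N m; "opening": opening from 0.0 (shut) to 1.0 (fully open); "grasp_force": force on a finger pad.
Only numpy, scipy, OpenCV 4.12 (cv2) and the standard library are available. Lean on these libraries where they do the work, as an engineer would, in place of code of your own. Each camera call takes 0.05 s, during which the arm holds its last target. There are 200 camera calls.

TASK

Put the two loose brass compacts away in the rack of three tapered slots beside the one already standing there: first the thin one in the narrowest slot, then the thick one in the widest. Lower each one upright and centred along its slot, feeling for both sides so that it stops square between them, press it gently but firmly home (a push of about 10 N) without jamming it, and let it stand. Leave the other things as they are.

Things in the scene. Friction and masses are not known exactly. Their poses are not given: they have to be found in the camera images.
- thin_center (a point): brass make-up compact, a plain flat slab with slightly rounded edges, 12 mm thick (its y axis), 56 mm wide (its x axis), 76 mm tall (its z axis), standing loose on its narrow lower edge on the mirrored tray. The point is its centre, half-way up (38 mm above its lower edge). About 67 g, varying by a third.
- thick_center (a point): brass make-up compact, a plain flat slab with slightly rounded edges, 22 mm thick (its y axis), 56 mm wide (its x axis), 76 mm tall (its z axis), standing loose on its narrow lower edge on the mirrored tray. The point is its centre, half-way up (38 mm above its lower edge). About 123 g, varying by a third.
- medium_center (a point): brass make-up compact, a plain flat slab with slightly rounded edges, 17 mm thick (its y axis), 56 mm wide (its x axis), 76 mm tall (its z axis), already standing in the middle-width slot; leave it there. The point is its centre, half-way up (38 mm above its lower edge). About 95 g.
- narrow_mouth (a point): centre of the mouth of the narrowest slot, level with its walls' tops, 57 mm above the table; x along the slot (70 mm long, open ends), y across, z up. Slot 45 mm deep, walls lean out 9 degrees: nominally 21 mm wide at the mouth, 12 mm 28 mm down, 6.6 mm at its floor. The thin compact (12 mm) stops there, held by its lower edges, its centre nominally 10 mm above this point.
- wide_mouth (a point): centre of the mouth of the widest slot, level with its walls' tops, 57 mm above the table; x along the slot (70 mm long, open ends), y across, z up. Slot 45 mm deep, walls lean out 9 degrees: nominally 31 mm wide at the mouth, 22 mm 28 mm down, 16.6 mm at its floor. The thick compact (22 mm) stops there, held by its lower edges, its centre nominally 10 mm above this point.
- middle_mouth (a point): centre of the mouth of the middle-width (occupied) slot, level with its walls' tops, 57 mm above the table; x along the slot (70 mm long, open ends), y across, z up. Slot 45 mm deep, walls lean out 9 degrees: nominally 26 mm wide at the mouth, 17 mm 28 mm down, 11.6 mm at its floor. The medium compact (17 mm) stops there, held by its lower edges, its centre nominally 10 mm above this point.
- slot_narrow: module of the narrowest slot: white acrylic base 70 x 68 x 12 mm with the black -y wall of the slot (10 mm thick). Origin on the table under the slot's middle. The three modules stand side by side 70 mm apart along their y axis, in any order.
- slot_wide: module of the widest slot, made alike, with its -y wall. In either slot a held compact that is off the middle meets one wall first and is pushed sideways, away from it; once between both walls the upward push grows by several newtons per mm.
- cheek_narrow: separate black +y wall of the narrowest slot, rigid, 10 mm thick. Origin as its module's, under the slot's middle, but it is set up to 1.5 mm off along y: this shifts the slot's true middle by up to 0.75 mm and the height where the compact stops by up to 5 mm, so find it by feel.
- cheek_wide: separate black +y wall of the widest slot, rigid, 10 mm thick. Origin as its module's, under the slot's middle, but it is set up to 1.5 mm off along y: this shifts the slot's true middle by up to 0.75 mm and the height where the compact stops by up to 5 mm, so find it by feel.
- tray: mirrored rectangular tray, 300 x 300 mm, top 8 mm above the table, brass rim 14 mm high; fixed. Origin under its centre. The loose compacts stand on its near half, at least 100 mm apart.
- amethyst: bulbous amethyst bottle, 76 mm across, 100 mm tall, on the far half of the tray; origin under its centre. Leave alone.
- vial: slim aluminium roller vial, 20 mm across, 90 mm tall, upright on the far half of the tray. Leave alone.
- brush: hard-plastic bristle brush, 200 mm long, 25 mm high, lying bristles up near the robot between tray and rack. Leave alone.
- ringdish: small white ring dish, 80 mm across, 25 mm high, beyond tray and rack. Leave alone.

How it is judged:
By the outcome, as a careful person would: the job done as asked, in the order asked, and still so for the second after the job is handed in, with the robot touching nothing.
It also fails if it takes over 72 s, if anything falls off the work surface, if the arm or the gripper's body presses on something with over 40 N, if the wrist force passes 120 N, or if a joint passes its speed limit or range.

## Working session

There is one attempt and no reset: what is moved stays moved. The work goes in short steps, Python scripts to look and compute and a tool call to move; the robot and the scene stay as the last step left them, time stands still between calls to the robot, and variables do not carry over. Pictures are saved under pics/ and viewed, at most 13 in all, crops included, and the job is handed in when it is done.

Besides the shell and the picture viewer there is one more tool, called after "Emit:" by a JSON object that holds its "method" and its "body", one argument or row to a line. play_rows: Moves the arm, as the interface text tells. Its arguments: {"type":"object","properties":{"dp":{"type":"array"},"rot":{"type":"array"},"fingers":{"type":"number"},"grip_force":{"type":"number"}},"required":["dp","rot"]}

```bash
ls; mkdir -p pics; cat > h.py <<'E'
import numpy as np, cv2
from rig import telemetry, optics, r
def save(n,f): cv2.imwrite(f'pics/{f}.png',cv2.cvtColor(n['color'],cv2.COLOR_RGB2BGR))
E
python3 - <<'E'
from h import *
import pickle
d={}
for n in ['top','side']:
    f=optics.grab_frame(n); d[n]=f; save(f,n); print(n,f['mtx'],f['R'],f['t'])
pickle.dump(d,open('f0.pkl','wb'))
print(telemetry.sense())
E
```

```text
pics
top [[396.93928162   0.         281.048582  ]
 [  0.         396.93928162 201.2246874 ]
 [  0.           0.           1.        ]] [[ 0.02293241 -0.99955874  0.01887936]
 [-0.99291012 -0.02497489 -0.11621421]
 [ 0.11663444 -0.01608044 -0.99304473]] [ 30.35993921 538.85192036 963.92198659]
side [[462.88260313   0.         280.4526588 ]
 [  0.         462.88260313 210.58758788]
 [  0.           0.           1.        ]] [[ 0.99137751 -0.13060544  0.01062285]
 [-0.05736336 -0.50544954 -0.86094727]
 [ 0.11781371  0.8529144  -0.50858327]] [-521.51216665  130.60160727  863.20351329]
{'clock': 0.1, 'qpos': array([-1.20943531e+00,  3.53607876e-01,  1.63402706e+00,  2.91204987e-05,
        1.15524691e+00, -2.41600637e-03]), 'qvel': array([-0.00087951, -0.00243727, -0.00339377, -0.00076426, -0.0016035 ,
       -0.00015827]), 'joint_efforts': array([-1.38100018e-03, -6.06362844e+01, -3.42820108e+01, -1.54194277e-04,
        4.05205952e-03, -1.85373773e-05]), 'eef_pos': array([ 222.22777004, -583.70172921,  230.63266496]), 'tcp_rot': array([-3.14030353e+00, -2.97416149e-05,  3.63765236e-01]), 'contact_force': array([ 0.73495617, -0.13803577,  0.79441961]), 'wrist_torque': array([-0.03385623, -0.02975802,  0.04417776]), 'grasp_force': 0.0, 'opening': 1.0016257356031086}
```

View pics/top.png

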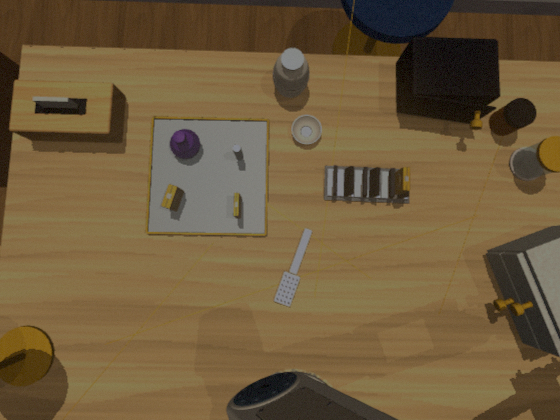

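View pics/side.png

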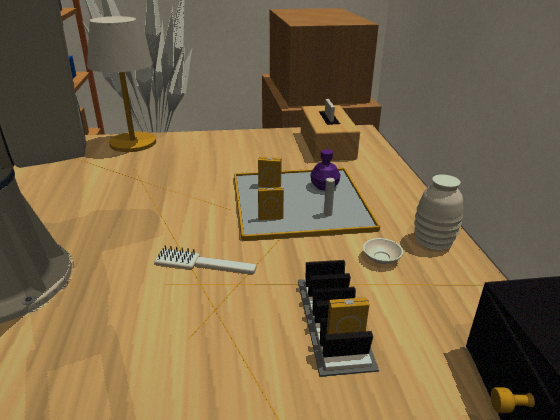

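The overview shows the tray with the thick compact at about (172,197) and the thin one at (237,205). The rack runs from (325,183) to (410,185), with the occupied slot at its right end. I'll enlarge both areas.

```bash
python3 - <<'E'
from h import *
import pickle
d=pickle.load(open('f0.pkl','rb'))
t=cv2.cvtColor(d['top']['color'],cv2.COLOR_RGB2BGR)
s=cv2.cvtColor(d['side']['color'],cv2.COLOR_RGB2BGR)
def cr(im,x,y,w,h,k): return cv2.resize(im[y:y+h,x:x+w],None,fx=k,fy=k,interpolation=cv2.INTER_CUBIC)
a=cr(t,320,155,100,55,8); 
cv2.imwrite('pics/rack.png',a)
b=cr(t,150,170,100,60,8); cv2.imwrite('pics/comp.png',b)
c=cr(s,290,255,100,75+45,5); e=cr(s,240,145,60,120,5)
cv2.imwrite('pics/sidec.png',np.hstack([c,e]))
E
```

```text
(no output)
```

View pics/rack.png

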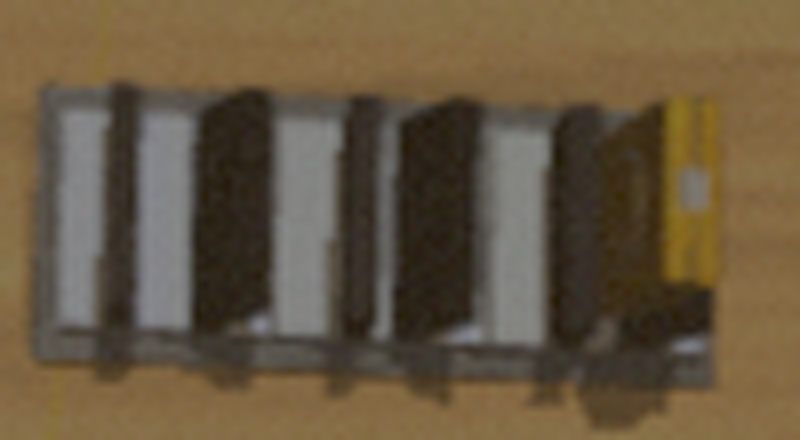

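View pics/comp.png

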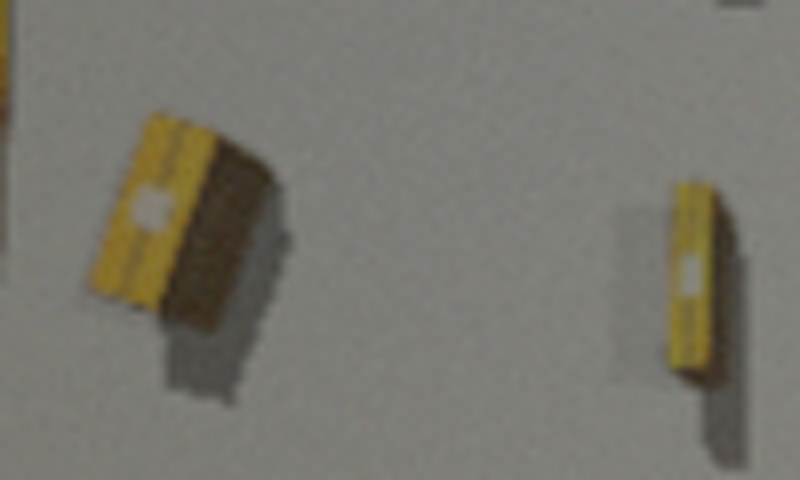

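View pics/sidec.png

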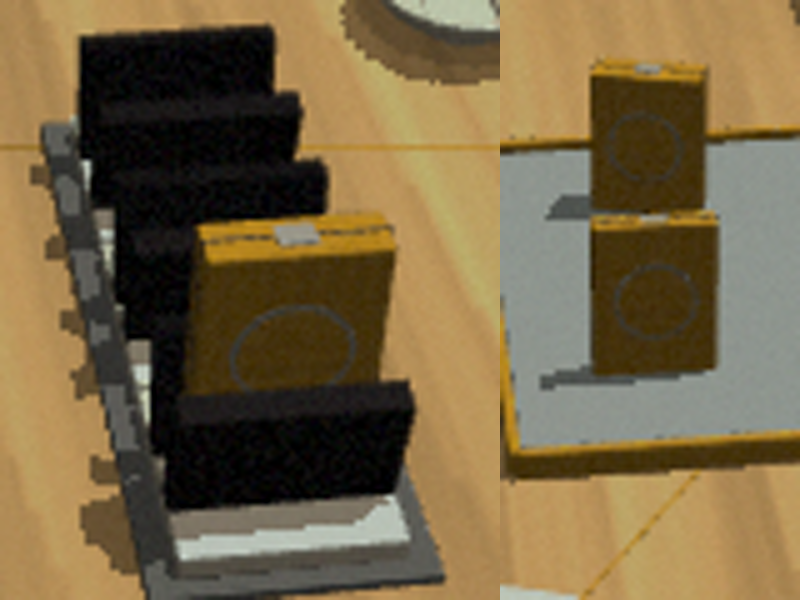

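Left of each top crop is +y. The rack order from +y is wide, then narrow, then middle (occupied). The thick compact's top corners are at crop (155,112), (218,135), (90,290) and (158,312). The thin compact's are at (675,182), (715,182), (668,368) and (710,370). Next I'll convert these to positions.

```bash
cat >> h.py <<'E'
def back(f,uv,z):
    K,R,t=f['mtx'],f['R'],f['t']; c=-R.T@t
    d=R.T@np.linalg.inv(K)@np.array([uv[0],uv[1],1.]); return (c+d*(z-c[2])/d[2])[:2].round(1)
E
python3 - <<'E'
from h import *
import pickle
d=pickle.load(open('f0.pkl','rb')); T=d['top'];S=d['side']
def tp(pts,o,k,z,f):
    P=np.array([back(f,(o[0]+(p[0]+.5)/k-.5,o[1]+(p[1]+.5)/k-.5),z) for p in pts]); print(P.tolist(),'mean',P.mean(0)); return P
for n,p in dict(thin=[(673,182),(716,182),(668,368),(710,370)],thick=[(155,112),(218,135),(90,290),(158,312)]).items():
    print(n); tp(p,(150,170),8,84,T)
print('side thin front, thick front/back')
tp([(92,228),(218,225)],(240,145),5,84,S); tp([(92,78),(206,75),(95,62),(206,66)],(240,145),5,84,S)
print('side wall tops')
tp([(80,40),(272,28)],(290,255),5,57,S);tp([(100,107),(300,95)],(290,255),5,57,S);tp([(122,178),(326,162)],(290,255),5,57,S)
tp([(180,395),(410,383)],(290,255),5,57,S)
print('med top side'); tp([(198,226),(390,213),(200,262),(393,245)],(290,255),5,95,S) 
print('top walls z57: edges at mid')
tp([(104,210),(137,210),(234,210),(270,210),(345,210),(378,210),(437,210),(472,210),(555,210),(600,210)],(320,155),8,57,T)
print('wall1 ends'); tp([(122,85),(118,330),(255,92),(253,335),(460,100),(455,345)],(320,155),8,57,T)
print('base corners z0');tp([(42,85),(35,360),(712,386)],(320,155),8,0,T)
print('base z12');tp([(58,105),(55,328)],(320,155),8,12,T)
print('med top top');tp([(668,98),(718,98),(665,280),(716,283)],(320,155),8,105,T)
E
```

```text
thin
[[550.2, 157.0], [550.5, 144.3], [494.9, 156.5], [494.6, 144.1]] mean [522.55  150.475]
thick
[[567.2, 311.1], [560.8, 292.1], [513.8, 327.1], [507.7, 306.9]] mean [537.375 309.3  ]
side thin front, thick front/back
[[495.3, 146.6], [550.1, 143.3]] mean [522.7  144.95]
[[509.3, 302.7], [565.6, 300.3], [512.5, 321.8], [567.0, 311.0]] mean [538.6  308.95]
side wall tops
[[559.4, -86.0], [629.5, -87.0]] mean [594.45 -86.5 ]
[[559.5, -124.2], [629.6, -125.9]] mean [ 594.55 -125.05]
[[559.9, -161.6], [629.0, -161.7]] mean [ 594.45 -161.65]
[[558.1, -259.1], [626.7, -262.5]] mean [ 592.4 -260.8]
med top side
[[567.7, -229.5], [626.1, -230.6], [564.8, -244.7], [622.8, -244.4]] mean [ 595.35 -237.3 ]
top walls z57: edges at mid
[[588.7, -81.9], [589.0, -92.1], [589.8, -122.1], [590.0, -133.2], [590.7, -156.4], [590.9, -166.6], [591.4, -184.9], [591.7, -195.7], [592.4, -221.4], [592.7, -235.4]] mean [ 590.73 -158.97]
wall1 ends
[[628.0, -87.2], [551.6, -86.5], [626.9, -128.5], [551.1, -128.0], [626.1, -192.2], [549.6, -190.2]] mean [ 588.88333333 -135.43333333]
base corners z0
[[639.5, -69.6], [548.8, -68.3], [545.8, -288.8]] mean [ 578.03333333 -142.23333333]
base z12
[[630.5, -73.4], [557.8, -73.1]] mean [594.15 -73.25]
med top top
[[618.2, -241.2], [618.6, -256.0], [563.9, -239.6], [563.4, -254.6]] mean [ 591.025 -247.85 ]
```

Emit:
{"method": "play_rows", "body": {
  "dp": [
    [0.68, -0.73, 0.05],
    [1.36, -1.46, 0.1],
    [2.04, -2.19, 0.15],
    [2.72, -2.92, 0.2],
    [3.4, -3.65, 0.25]
  ],
  "rot": [
    [0, 0, 0.7],
    [0, 0, 1.4],
    [0, 0, 2.1],
    [0, 0, 2.8],
    [0, 0, 3.48]
  ],
  "fingers": 0.7
}}

```text
clock: 0.52
eef_pos: [297.6, -397.4, 220.9]
tcp_rot: [-3.141, 0.0, -0.005]
contact_force: [1.3, 0.0, -0.3]
opening: 0.7
grasp_force: 0.0
```

Emit:
{"method": "play_rows", "body": {
  "dp": [
    [0.37, -0.91, 0],
    [0.74, -1.82, 0],
    [1.11, -2.73, 0],
    [1.48, -3.64, 0],
    [1.85, -4.55, 0]
  ],
  "rot": [
    [0, 0, 0],
    [0, 0, 0],
    [0, 0, 0],
    [0, 0, 0],
    [0, 0, 0]
  ]
}}

```text
clock: 0.93
eef_pos: [371.7, -215.5, 221.2]
tcp_rot: [-3.142, -0.0, -0.001]
contact_force: [1.6, -0.7, 0.6]
opening: 0.698
grasp_force: 0.0
```

Emit:
{"method": "play_rows", "body": {
  "dp": [
    [0.37, -0.91, 0],
    [0.74, -1.82, 0],
    [1.11, -2.73, 0],
    [1.48, -3.64, 0],
    [1.85, -4.55, 0]
  ],
  "rot": [
    [0, 0, 0],
    [0, 0, 0],
    [0, 0, 0],
    [0, 0, 0],
    [0, 0, 0]
  ]
}}

```text
clock: 1.35
eef_pos: [445.9, -33.4, 221.3]
tcp_rot: [3.142, -0.0, -0.001]
contact_force: [1.6, 0.1, 0.2]
opening: 0.699
grasp_force: 0.0
```

Emit:
{"method": "play_rows", "body": {
  "dp": [
    [0.37, -0.91, 0.1],
    [0.74, -1.82, 0.2],
    [1.11, -2.73, 0.4],
    [1.5, -3.64, 0.6],
    [1.92, -4.6, 0.8]
  ],
  "rot": [
    [0, 0, 0],
    [0, 0, 0],
    [0, 0, 0],
    [0, 0, 0],
    [0, 0, 0]
  ]
}}

```text
clock: 1.77
eef_pos: [522.3, 149.7, 188.9]
tcp_rot: [3.141, 0.0, -0.0]
contact_force: [2.0, -0.9, 0.1]
opening: 0.704
grasp_force: 0.0
```

```bash
cat >> h.py <<'E'
from scipy.spatial.transform import Rotation as Ro
def wrist(name):
    s=telemetry.sense(); f=optics.grab_frame('wrist'); save(f,name)
    M=np.eye(4); M[:3,:3]=Ro.from_euler('xyz',s['tcp_rot']).as_matrix(); M[:3,3]=s['eef_pos']
    C=M@f['mount']; f['R']=C[:3,:3].T; f['t']=-C[:3,:3].T@C[:3,3]; return s,f
def proj(f,X):
    p=(f['R']@np.asarray(X,float).T).T+f['t']; q=p@f['mtx'].T; return q[:,:2]/q[:,2:]
E
python3 - <<'E'
from h import *
s,f=wrist('w1'); print(s['eef_pos'],s['tcp_rot'],s['contact_force'],s['wrist_torque'])
x,y=522.5,150.7
print(proj(f,[[x+a,y+b,84] for a in(-28,28) for b in(-6,6)]).round(1).tolist())
import pickle;pickle.dump(f,open('w1.pkl','wb'))
E
```

```text
[522.31711337 149.65887146 188.90375484] [ 3.14137644e+00  2.82623643e-04 -2.94471342e-04] [ 1.95520215 -0.86803789  0.11828963] [ 0.0163149  -0.0370495   0.01834536]
[[283.3, 238.5], [268.3, 238.5], [283.6, 169.1], [267.8, 169.1]]
```

View pics/w1.png

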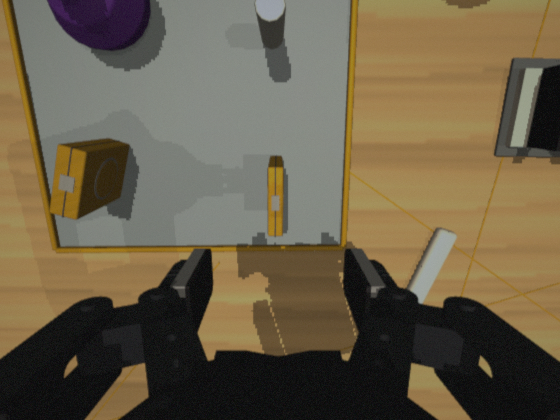

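The thin compact's top in the wrist view spans u 268–284 and v 168–236, which matches the prediction to about 1–2 px. I'll descend and grasp.

Emit:
{"method": "play_rows", "body": {
  "dp": [
    [0, -0.02, 0.9],
    [0, -0.02, 1.8],
    [0, -0.02, 2.7],
    [0, -0.02, 3.3],
    [0, -0.02, 3.53]
  ],
  "rot": [
    [0, 0, 0],
    [0, 0, 0],
    [0, 0, 0],
    [0, 0, 0],
    [0, 0, 0]
  ]
}}

```text
clock: 2.23
eef_pos: [519.6, 147.8, 44.6]
tcp_rot: [3.14, 0.006, -0.0]
contact_force: [-0.1, 0.1, -0.4]
opening: 0.705
grasp_force: 0.0
```

Emit:
{"method": "play_rows", "body": {
  "dp": [
    [0, 0, 0],
    [0, 0, 0],
    [0, 0, 0],
    [0, 0, 0],
    [0, 0, 0]
  ],
  "rot": [
    [0, 0, 0],
    [0, 0, 0],
    [0, 0, 0],
    [0, 0, 0],
    [0, 0, 0]
  ],
  "fingers": 0,
  "grip_force": 30
}}

```text
clock: 2.65
eef_pos: [523.5, 148.8, 49.9]
tcp_rot: [-3.141, -0.003, -0.001]
contact_force: [1.5, -0.7, 3.5]
opening: 0.136
grasp_force: 33.7
```

Emit:
{"method": "play_rows", "body": {
  "dp": [
    [0, 0, 0],
    [0, 0, 0],
    [0, 0, 0],
    [0, 0, 0]
  ],
  "rot": [
    [0, 0, 0],
    [0, 0, 0],
    [0, 0, 0],
    [0, 0, 0]
  ]
}}

```text
clock: 2.98
eef_pos: [523.6, 148.8, 49.9]
tcp_rot: [-3.141, -0.003, -0.001]
contact_force: [-0.1, -0.3, 7.4]
opening: 0.134
grasp_force: 34.3
```

Emit:
{"method": "play_rows", "body": {
  "dp": [
    [0, 0, -0.3],
    [0, 0, -0.9],
    [0, 0, -1.6],
    [0, 0, -2.2],
    [0, 0, -2.6]
  ],
  "rot": [
    [0, 0, 0],
    [0, 0, 0],
    [0, 0, 0],
    [0, 0, 0],
    [0, 0, 0]
  ],
  "grip_force": 50
}}

```text
clock: 3.4
eef_pos: [523.1, 148.7, 155.7]
tcp_rot: [-3.141, -0.003, -0.001]
contact_force: [0.5, -0.0, -1.5]
opening: 0.133
grasp_force: 49.4
```

Emit:
{"method": "play_rows", "body": {
  "dp": [
    [0.1, 0.5, 0],
    [0.3, 1.3, 0],
    [0.5, 2.2, 0],
    [0.7, 3.1, 0],
    [0.9, 4.0, 0]
  ],
  "rot": [
    [0, 0, 0],
    [0, 0, 0],
    [0, 0, 0],
    [0, 0, 0.1],
    [0, 0, 0.13]
  ]
}}

```text
clock: 3.82
eef_pos: [558.3, -13.0, 153.6]
tcp_rot: [-3.142, -0.001, -0.014]
contact_force: [1.0, 0.6, -0.6]
opening: 0.133
grasp_force: 49.4
```

Emit:
{"method": "play_rows", "body": {
  "dp": [
    [0.2, 0.9, 0],
    [0.4, 1.8, 0],
    [0.6, 2.7, 0],
    [0.75, 3.5, 0],
    [0.85, 3.95, 0]
  ],
  "rot": [
    [0, 0, 0],
    [0, 0, 0],
    [0, 0, 0],
    [0, 0, 0],
    [0, 0, 0]
  ]
}}

```text
clock: 4.23
eef_pos: [590.3, -173.5, 153.5]
tcp_rot: [3.14, -0.001, -0.016]
contact_force: [1.0, -0.1, -1.3]
opening: 0.136
grasp_force: 49.4
```

Emit:
{"method": "play_rows", "body": {
  "dp": [
    [0, 0, 0],
    [0, 0, 0],
    [0, 0, 0],
    [0, 0, 0]
  ],
  "rot": [
    [0, 0, 0],
    [0, 0, 0],
    [0, 0, 0],
    [0, 0, 0]
  ]
}}

```text
clock: 4.57
eef_pos: [589.6, -168.8, 152.6]
tcp_rot: [-3.141, 0.0, -0.013]
contact_force: [-0.7, 0.3, -0.3]
opening: 0.133
grasp_force: 49.4
```

```bash
python3 - <<'E'
from h import *
s,f=wrist('w2'); print(s['eef_pos'],s['tcp_rot'],s['contact_force'],s['wrist_torque'])
t=optics.grab_frame('top'); sd=optics.grab_frame('side')
print('wide/narrow/mid mouth guesses', proj(f,[[593.5,-106.5,57],[592.5,-176.3,57],[591.5,-246,57]]).round(0).tolist())
a=cv2.cvtColor(f['color'],cv2.COLOR_RGB2BGR)
b=cv2.cvtColor(sd['color'],cv2.COLOR_RGB2BGR)[240:360,270:390]
b=cv2.resize(b,(420,420),interpolation=cv2.INTER_CUBIC)
o=np.hstack([a[:, 90:470],b]); cv2.imwrite('pics/w2c.png',o); print(o.shape)
import pickle;pickle.dump(f,open('w2.pkl','wb'));pickle.dump(sd,open('s2.pkl','wb'))
E
```

```text
[ 589.63469771 -168.83559837  152.61968302] [-3.14126197e+00  1.76508426e-04 -1.33229619e-02] [-0.67588879  0.30007289 -0.31522061] [ 0.04521676  0.06289093 -0.05945598]
wide/narrow/mid mouth guesses [[194.0, 204.0], [287.0, 204.0], [380.0, 205.0]]
(420, 800, 3)
```

View pics/w2c.png

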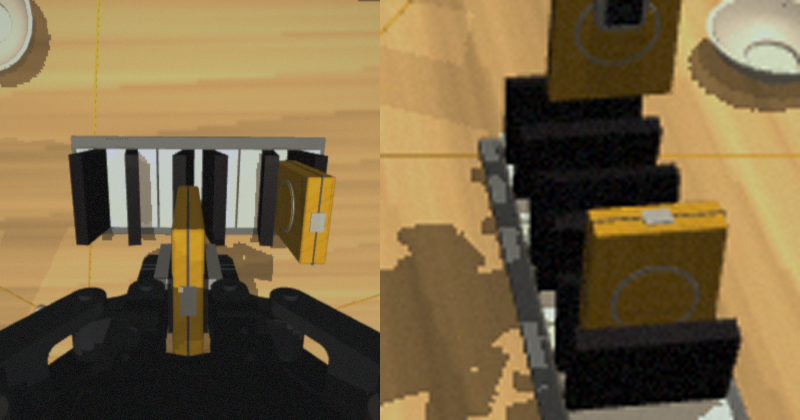

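The wrist view (crop offset 90 in u) shows the walls' near ends around v≈240, the narrow slot between walls at crop u≈193 and 204–226, and the compact hanging upright. I'll get the wall edges numerically.

```bash
python3 - <<'E'
from h import *
import pickle
f=pickle.load(open('w2.pkl','rb')); g=f['color'].max(2)
for v in (160,170,235,240,243):
    m=(g[v,150:430]<62).astype(int); e=np.flatnonzero(np.diff(np.r_[0,m,0])).reshape(-1,2)+150
    runs=[(a,b) for a,b in e.tolist() if b-a>4]
    print(v,runs,[tuple(np.array([back(f,(u-.5,v),57) for u in ab])[:,1].tolist()) for ab in runs])
for u in (166,170,174,220,225,300,306,355):
    m=(g[130:265,u]<62).astype(int); e=np.flatnonzero(np.diff(np.r_[0,m,0])).reshape(-1,2)+130
    print(u,[(a,b,back(f,(u,b-.5),57).tolist()) for a,b in e.tolist() if b-a>8])
cv2.imwrite('pics/z.png',cv2.resize(cv2.cvtColor(f['color'],cv2.COLOR_RGB2BGR)[130:265,150:430],None,fx=2.8,fy=4,interpolation=cv2.INTER_CUBIC))
E
```

```text
160 [(160, 196), (216, 228), (263, 284), (293, 317), (352, 368), (377, 417)] [(-84.2, -110.2), (-124.7, -133.4), (-158.7, -173.9), (-180.4, -197.8), (-223.1, -234.7), (-241.2, -270.1)]
170 [(161, 197), (216, 228), (263, 284), (293, 317), (351, 368), (410, 416)] [(-84.1, -110.4), (-124.3, -133.0), (-158.6, -173.9), (-180.4, -197.9), (-222.7, -235.1), (-265.7, -270.1)]
235 [(167, 190), (219, 231), (296, 315), (348, 363)] [(-83.4, -101.1), (-123.4, -132.7), (-182.7, -197.3), (-222.7, -234.2)]
240 [(167, 184), (219, 231), (299, 314), (349, 363)] [(-83.0, -96.1), (-123.2, -132.5), (-185.0, -196.6), (-223.7, -234.5)]
243 [(167, 180), (219, 231), (301, 314), (350, 362)] [(-82.7, -92.8), (-123.0, -132.3), (-186.6, -196.7), (-224.5, -233.8)]
166 [(153, 235, [569.7, -83.0])]
170 [(153, 244, [562.3, -85.4])]
174 [(152, 244, [562.3, -88.5])]
220 [(150, 245, [561.0, -124.1])]
225 [(150, 244, [561.8, -128.0])]
300 [(150, 242, [562.7, -186.2])]
306 [(152, 246, [559.3, -190.9])]
355 [(150, 245, [559.7, -228.9])]
```

View pics/z.png

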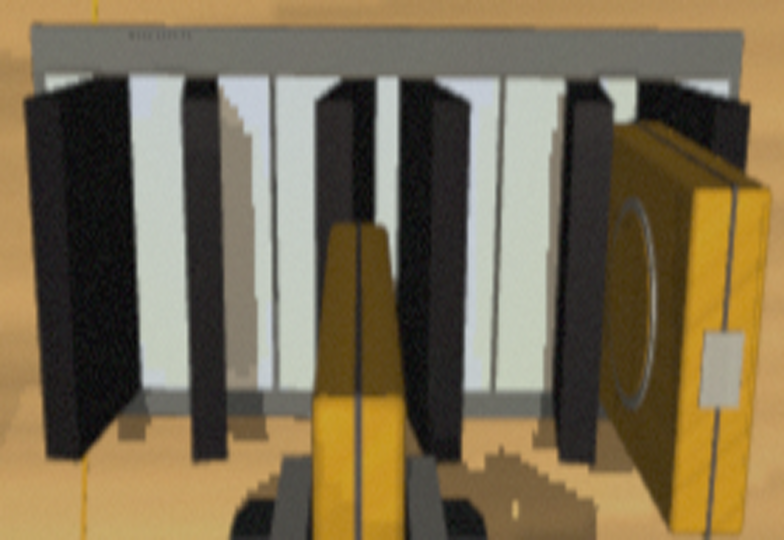

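```bash
python3 - <<'E'
from h import *
import pickle
f=pickle.load(open('w2.pkl','rb')); s=telemetry.sense(); print(s['eef_pos'])
zt=s['eef_pos'][2]-42+76
print('bottom far edge', back(f,(278,187),zt-76),'top far/near',back(f,(278,229),zt),back(f,(278,349),zt),back(f,(278,354),zt))
for v in (152,156): print(back(f,(276,v),57),back(f,(305,v),57))
E
```

```text
[ 589.89581941 -168.93096101  152.47363349]
bottom far edge [ 617.3 -169.8] top far/near [ 618.4 -169.8] [ 569.  -169.2] [ 566.7 -169.2]
[ 631.7 -168.6] [ 631.4 -189.4]
[ 628.8 -168.5] [ 628.5 -189.5]
```

Emit:
{"method": "play_rows", "body": {
  "dp": [
    [0.07, 0.11, 0],
    [0.14, 0.22, 0.1],
    [0.14, 0.22, 0.5],
    [0.14, 0.22, 1.0],
    [0.14, 0.22, 1.4]
  ],
  "rot": [
    [0, 0, 0],
    [0, 0, 0],
    [0, 0, 0],
    [0, 0, 0],
    [0, 0, 0]
  ]
}}

```text
clock: 5.13
eef_pos: [595.6, -179.2, 95.2]
tcp_rot: [3.141, -0.0, -0.014]
contact_force: [-0.4, -0.1, -0.4]
opening: 0.13
grasp_force: 49.4
```

Emit:
{"method": "play_rows", "body": {
  "dp": [
    [0, 0, 0.1],
    [0, 0, 0.2],
    [0, 0, 0.2],
    [0, 0, 0.2],
    [0, 0, 0.2]
  ],
  "rot": [
    [0, 0, 0],
    [0, 0, 0],
    [0, 0, 0],
    [0, 0, 0],
    [0, 0, 0]
  ]
}}

```text
clock: 5.55
eef_pos: [596.1, -179.1, 89.2]
tcp_rot: [3.141, -0.002, -0.014]
contact_force: [-0.9, -0.8, -1.1]
opening: 0.129
grasp_force: 49.4
```

Emit:
{"method": "play_rows", "body": {
  "dp": [
    [0, 0, 0],
    [0, 0, 0]
  ],
  "rot": [
    [0, 0, 0],
    [0, 0, 0]
  ]
}}

```text
clock: 5.72
eef_pos: [595.8, -179.0, 89.0]
tcp_rot: [3.141, -0.001, -0.014]
contact_force: [-1.2, 0.3, 0.4]
opening: 0.129
grasp_force: 49.4
```

Emit:
{"method": "play_rows", "body": {
  "dp": [
    [0, -0.02, 0.1],
    [0, -0.02, 0.2],
    [0, -0.02, 0.2],
    [0, -0.02, 0.2]
  ],
  "rot": [
    [0, 0, 0],
    [0, 0, 0],
    [0, 0, 0],
    [0, 0, 0]
  ]
}}

```text
clock: 6.05
eef_pos: [595.1, -177.9, 79.8]
tcp_rot: [-3.141, 0.001, -0.014]
contact_force: [0.7, -0.1, -1.3]
opening: 0.135
grasp_force: 49.4
```

Emit:
{"method": "play_rows", "body": {
  "dp": [
    [0, 0, 0.05],
    [0, 0, 0.05],
    [0, 0, 0.05]
  ],
  "rot": [
    [0, 0, 0],
    [0, 0, 0],
    [0, 0, 0]
  ]
}}

```text
clock: 6.3
eef_pos: [595.4, -178.1, 78.2]
tcp_rot: [-3.142, 0.0, -0.014]
contact_force: [-0.7, -0.8, -0.7]
opening: 0.137
grasp_force: 49.4
```

Emit:
{"method": "play_rows", "body": {
  "dp": [
    [0, 0, 0.05],
    [0, 0, 0.05],
    [0, 0, 0.05]
  ],
  "rot": [
    [0, 0, 0],
    [0, 0, 0],
    [0, 0, 0]
  ]
}}

```text
clock: 6.55
eef_pos: [595.3, -178.1, 76.1]
tcp_rot: [-3.142, 0.0, -0.014]
contact_force: [-0.7, -0.3, -0.8]
opening: 0.131
grasp_force: 49.4
```

Emit:
{"method": "play_rows", "body": {
  "dp": [
    [0, 0, 0.05],
    [0, 0, 0.05],
    [0, 0, 0.05]
  ],
  "rot": [
    [0, 0, 0],
    [0, 0, 0],
    [0, 0, 0]
  ]
}}

```text
clock: 6.8
eef_pos: [595.3, -177.9, 74.1]
tcp_rot: [-3.141, 0.0, -0.014]
contact_force: [0.4, 0.9, -0.3]
opening: 0.133
grasp_force: 49.4
```

Emit:
{"method": "play_rows", "body": {
  "dp": [
    [0, 0, 0.03],
    [0, 0, 0.03],
    [0, 0, 0.03]
  ],
  "rot": [
    [0, 0, 0],
    [0, 0, 0],
    [0, 0, 0]
  ]
}}

```text
clock: 7.05
eef_pos: [595.5, -177.9, 73.0]
tcp_rot: [-3.141, -0.0, -0.014]
contact_force: [1.8, 1.7, -0.5]
opening: 0.131
grasp_force: 49.4
```

Emit:
{"method": "play_rows", "body": {
  "dp": [
    [0, 0, 0.03],
    [0, 0, 0.03],
    [0, 0, 0.03]
  ],
  "rot": [
    [0, 0, 0],
    [0, 0, 0],
    [0, 0, 0]
  ]
}}

```text
clock: 7.3
eef_pos: [595.5, -177.8, 71.9]
tcp_rot: [-3.141, -0.0, -0.014]
contact_force: [0.6, 2.8, 0.4]
opening: 0.13
grasp_force: 49.5
```

Emit:
{"method": "play_rows", "body": {
  "dp": [
    [0, 0, 0],
    [0, 0, 0],
    [0, 0, 0]
  ],
  "rot": [
    [0, 0, 0],
    [0, 0, 0],
    [0, 0, 0]
  ]
}}

```text
clock: 7.55
eef_pos: [595.5, -177.9, 71.9]
tcp_rot: [-3.141, -0.0, -0.014]
contact_force: [1.9, 4.1, -0.3]
opening: 0.134
grasp_force: 49.5
```

Emit:
{"method": "play_rows", "body": {
  "dp": [
    [0, -0.02, 0],
    [0, -0.02, 0],
    [0, -0.02, 0]
  ],
  "rot": [
    [0, 0, 0],
    [0, 0, 0],
    [0, 0, 0]
  ]
}}

```text
clock: 7.8
eef_pos: [595.3, -177.6, 71.8]
tcp_rot: [3.141, 0.0, -0.014]
contact_force: [0.8, 0.3, -0.8]
opening: 0.132
grasp_force: 49.4
```

Emit:
{"method": "play_rows", "body": {
  "dp": [
    [0, -0.02, 0],
    [0, -0.02, 0],
    [0, -0.02, 0]
  ],
  "rot": [
    [0, 0, 0],
    [0, 0, 0],
    [0, 0, 0]
  ]
}}

```text
clock: 8.05
eef_pos: [595.3, -177.0, 71.8]
tcp_rot: [3.141, 0.0, -0.014]
contact_force: [-0.9, -3.8, -0.7]
opening: 0.131
grasp_force: 49.3
```

Emit:
{"method": "play_rows", "body": {
  "dp": [
    [0, 0.02, 0],
    [0, 0.02, 0],
    [0, 0.02, 0.03],
    [0, 0.02, 0.03],
    [0, 0.02, 0.03]
  ],
  "rot": [
    [0, 0, 0],
    [0, 0, 0],
    [0, 0, 0],
    [0, 0, 0],
    [0, 0, 0]
  ]
}}

```text
clock: 8.47
eef_pos: [595.5, -177.4, 70.7]
tcp_rot: [3.141, -0.0, -0.014]
contact_force: [-0.0, -2.1, -0.4]
opening: 0.133
grasp_force: 49.4
```

Emit:
{"method": "play_rows", "body": {
  "dp": [
    [0, 0, 0.03],
    [0, 0, 0.03],
    [0, 0, 0.03]
  ],
  "rot": [
    [0, 0, 0],
    [0, 0, 0],
    [0, 0, 0]
  ]
}}

```text
clock: 8.72
eef_pos: [595.8, -177.4, 69.9]
tcp_rot: [3.141, -0.001, -0.014]
contact_force: [-1.0, -1.0, 5.6]
opening: 0.135
grasp_force: 50.2
```

Emit:
{"method": "play_rows", "body": {
  "dp": [
    [0, 0, 0.03],
    [0, 0, 0.03],
    [0, 0, 0.03]
  ],
  "rot": [
    [0, 0, 0],
    [0, 0, 0],
    [0, 0, 0]
  ]
}}

```text
clock: 8.97
eef_pos: [596.0, -177.4, 69.5]
tcp_rot: [3.141, -0.001, -0.014]
contact_force: [-3.1, -0.2, 12.1]
opening: 0.135
grasp_force: 51.4
```

Emit:
{"method": "play_rows", "body": {
  "dp": [
    [0, 0, 0],
    [0, 0, 0],
    [0, 0, -0.01],
    [0, 0, -0.02],
    [0, 0, -0.02]
  ],
  "rot": [
    [0, 0, 0],
    [0, 0, 0],
    [0, 0, 0],
    [0, 0, 0],
    [0, 0, 0]
  ]
}}

```text
clock: 9.38
eef_pos: [595.9, -177.4, 69.5]
tcp_rot: [3.141, -0.001, -0.014]
contact_force: [-0.1, -1.6, 6.4]
opening: 0.131
grasp_force: 50.2
```

Emit:
{"method": "play_rows", "body": {
  "dp": [
    [0, 0, 0],
    [0, 0, 0],
    [0, 0, 0],
    [0, 0, 0],
    [0, 0, 0]
  ],
  "rot": [
    [0, 0, 0],
    [0, 0, 0],
    [0, 0, 0],
    [0, 0, 0],
    [0, 0, 0]
  ],
  "fingers": 0.4
}}

```text
clock: 9.8
eef_pos: [595.3, -177.2, 68.8]
tcp_rot: [-3.141, 0.0, -0.014]
contact_force: [0.1, 0.6, -1.0]
opening: 0.404
grasp_force: 0.0
```

Emit:
{"method": "play_rows", "body": {
  "dp": [
    [0, 0, -0.2],
    [0, 0, -0.8],
    [0, 0, -1.6],
    [0, 0, -2.4],
    [0, 0, -3.0]
  ],
  "rot": [
    [0, 0, 0],
    [0, 0, 0],
    [0, 0, 0],
    [0, 0, 0],
    [0, 0, 0]
  ]
}}

```text
clock: 10.22
eef_pos: [596.0, -177.4, 192.2]
tcp_rot: [3.141, -0.002, -0.014]
contact_force: [1.2, -0.9, 0.3]
opening: 0.394
grasp_force: 0.0
```

Emit:
{"method": "play_rows", "body": {
  "dp": [
    [-0.1, -0.7, 0],
    [-0.25, -1.7, 0],
    [-0.4, -2.7, 0],
    [-0.53, -3.7, 0],
    [-0.66, -4.7, 0]
  ],
  "rot": [
    [0, 0, 0],
    [0, 0, 0],
    [0, 0, 0],
    [0, 0, 0],
    [0, 0, 0]
  ],
  "fingers": 0.75
}}

```text
clock: 10.63
eef_pos: [571.2, 12.6, 189.9]
tcp_rot: [-3.141, -0.001, -0.015]
contact_force: [1.0, 0.3, 0.0]
opening: 0.749
grasp_force: 0.0
```

Emit:
{"method": "play_rows", "body": {
  "dp": [
    [-0.13, -1.0, 0],
    [-0.26, -2.0, 0],
    [-0.4, -3.0, 0],
    [-0.53, -4.0, 0],
    [-0.66, -4.9, 0]
  ],
  "rot": [
    [0, 0, 0],
    [0, 0, 0],
    [0, 0, 0],
    [0, 0, 0],
    [0, 0, 0]
  ]
}}

```text
clock: 11.05
eef_pos: [547.6, 209.8, 189.9]
tcp_rot: [-3.141, -0.001, -0.014]
contact_force: [0.1, -0.2, 0.3]
opening: 0.747
grasp_force: 0.0
```

Emit:
{"method": "play_rows", "body": {
  "dp": [
    [-0.1, -0.9, 0],
    [-0.2, -1.7, 0],
    [-0.28, -2.3, 0],
    [-0.28, -2.53, 0],
    [-0.28, -2.53, 0]
  ],
  "rot": [
    [0, 0, 0.6],
    [0, 0, 1.2],
    [0, 0, 1.8],
    [0, 0, 2.3],
    [0, 0, 2.59]
  ]
}}

```text
clock: 11.47
eef_pos: [538.0, 311.6, 189.7]
tcp_rot: [-3.14, -0.0, -0.286]
contact_force: [-0.1, -1.9, 0.5]
opening: 0.75
grasp_force: 0.0
```

```bash
python3 - <<'E'
from h import *
s,f=wrist('w3'); print(s['eef_pos'],s['tcp_rot'],s['contact_force'])
x,y,a=538,309.2,-.285; c,q=np.cos(a),np.sin(a)
print(proj(f,[[x+c*i-q*j,y+q*i+c*j,84] for i in(-28,28) for j in(-11,11)]).round(1).tolist())
t=optics.grab_frame('top'); sd=optics.grab_frame('side')
a=cv2.cvtColor(f['color'],cv2.COLOR_RGB2BGR)[130:280,200:350]
b=cv2.cvtColor(sd['color'],cv2.COLOR_RGB2BGR)[240:390,280:405]
k=cv2.cvtColor(t['color'],cv2.COLOR_RGB2BGR)[155:210,320:420]
o=np.zeros((600,800,3),np.uint8)
o[:400,:400]=cv2.resize(a,(400,400),interpolation=2); o[:480,400:]=cv2.resize(b,(400,480),interpolation=2); o[400:,:360]=cv2.resize(k,(360,200),interpolation=2)
cv2.imwrite('pics/c3.png',o)
import pickle;pickle.dump(f,open('w3.pkl','wb'))
E
```

```text
[537.96483461 311.55228704 189.65361576] [-3.14045624e+00 -2.69384763e-04 -2.85815697e-01] [-0.11758326 -1.94744945  0.50007549]
[[293.9, 237.8], [266.6, 237.8], [294.9, 168.5], [265.9, 168.5]]
```

View pics/c3.png

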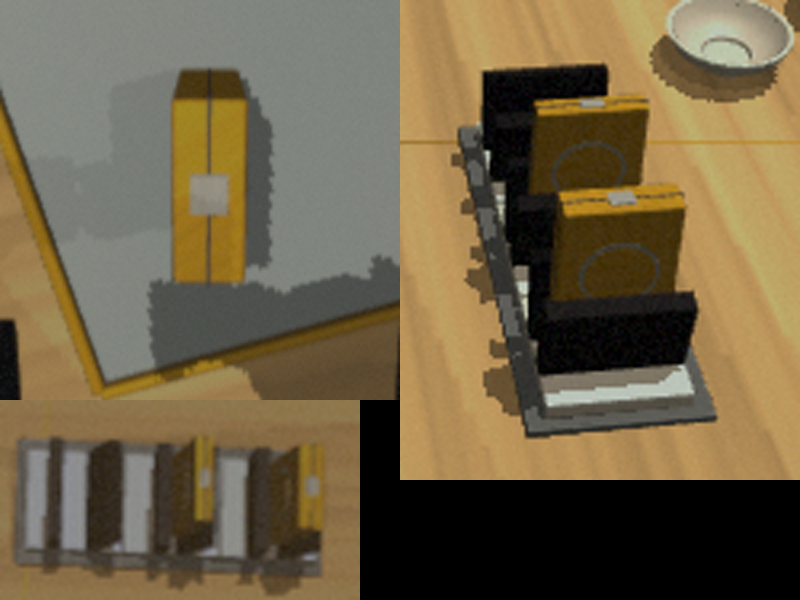

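The wrist view shows the thick compact square to the fingers, at crop u 172–245 and v 98–282. The thin one stands upright in the middle slot. Descending to grasp the thick one.

Emit:
{"method": "play_rows", "body": {
  "dp": [
    [0.05, 0.02, 0.9],
    [0.05, 0.02, 1.8],
    [0.05, 0.02, 2.7],
    [0.05, 0.02, 3.3],
    [0.05, 0.02, 3.52]
  ],
  "rot": [
    [0, 0, 0],
    [0, 0, 0],
    [0, 0, 0],
    [0, 0, 0],
    [0, 0, 0]
  ]
}}

```text
clock: 12.03
eef_pos: [538.0, 305.5, 44.7]
tcp_rot: [3.138, 0.004, -0.285]
contact_force: [0.2, -0.3, 0.5]
opening: 0.752
grasp_force: 0.0
```

Emit:
{"method": "play_rows", "body": {
  "dp": [
    [0, 0, 0],
    [0, 0, 0],
    [0, 0, 0],
    [0, 0, 0],
    [0, 0, 0]
  ],
  "rot": [
    [0, 0, 0],
    [0, 0, 0],
    [0, 0, 0],
    [0, 0, 0],
    [0, 0, 0]
  ],
  "fingers": 0,
  "grip_force": 30
}}

```text
clock: 12.45
eef_pos: [541.3, 308.1, 50.1]
tcp_rot: [-3.139, -0.002, -0.285]
contact_force: [1.7, -1.1, 3.6]
opening: 0.249
grasp_force: 36.8
```

Emit:
{"method": "play_rows", "body": {
  "dp": [
    [0, 0, 0],
    [0, 0, 0],
    [0, 0, 0],
    [0, 0, 0]
  ],
  "rot": [
    [0, 0, 0],
    [0, 0, 0],
    [0, 0, 0],
    [0, 0, 0]
  ]
}}

```text
clock: 12.78
eef_pos: [541.3, 308.1, 50.1]
tcp_rot: [-3.139, -0.002, -0.285]
contact_force: [0.6, -1.6, 7.7]
opening: 0.254
grasp_force: 37.2
```

```bash
python3 - <<'E'
from h import *
import pickle
S=pickle.load(open('f0.pkl','rb'))['side'];T=pickle.load(open('f0.pkl','rb'))['top']
print('thin side',back(S,(321.6,275),104),back(S,(357.5,273.7),104))
print('wall3 side for reference', back(S,(290+122/5,255+178/5),57),back(S,(290+326/5,255+162/5),57))
k=3.6
print('thin top',[back(T,(320+u/k,155+(v-400)/k),104).tolist() for u,v in((196,437),(214,437),(194,521),(212,521))])
E
```

```text
thin side [ 565.7 -181.7] [ 622.4 -185.2]
wall3 side for reference [ 560.3 -162.7] [ 629.3 -162.8]
thin top [[620.2, -173.7], [620.6, -185.6], [564.6, -172.2], [564.9, -183.9]]
```

Emit:
{"method": "play_rows", "body": {
  "dp": [
    [0, 0, -0.3],
    [0, 0, -0.9],
    [0, 0, -1.6],
    [0, 0, -2.2],
    [0, 0, -2.6]
  ],
  "rot": [
    [0, 0, 0],
    [0, 0, 0],
    [0, 0, -0.6],
    [0, 0, -1.5],
    [0, 0, -2.1]
  ],
  "grip_force": 50
}}

```text
clock: 13.2
eef_pos: [540.8, 308.0, 155.9]
tcp_rot: [-3.14, -0.003, -0.061]
contact_force: [0.1, 0.6, -1.1]
opening: 0.248
grasp_force: 49.1
```

Emit:
{"method": "play_rows", "body": {
  "dp": [
    [0.1, 0.5, 0],
    [0.2, 1.3, 0],
    [0.3, 2.2, 0],
    [0.4, 3.1, 0],
    [0.5, 4.0, 0]
  ],
  "rot": [
    [0, 0, -0.3],
    [0, 0, -0.49],
    [0, 0, -0.49],
    [0, 0, -0.49],
    [0, 0, -0.49]
  ]
}}

```text
clock: 13.62
eef_pos: [549.2, 145.2, 153.4]
tcp_rot: [-3.141, -0.001, -0.013]
contact_force: [-0.2, -1.0, -0.7]
opening: 0.25
grasp_force: 49.1
```

Emit:
{"method": "play_rows", "body": {
  "dp": [
    [0.1, 0.9, 0],
    [0.2, 1.8, 0],
    [0.3, 2.7, 0],
    [0.4, 3.4, 0],
    [0.5, 4.0, 0]
  ],
  "rot": [
    [0, 0, 0],
    [0, 0, 0],
    [0, 0, 0],
    [0, 0, 0],
    [0, 0, 0]
  ]
}}

```text
clock: 14.03
eef_pos: [567.1, -16.0, 153.4]
tcp_rot: [3.141, -0.001, -0.015]
contact_force: [0.3, 0.6, -1.5]
opening: 0.249
grasp_force: 49.2
```

Emit:
{"method": "play_rows", "body": {
  "dp": [
    [0, 0, 0],
    [0, 0, 0],
    [0, 0, 0]
  ],
  "rot": [
    [0, 0, 0],
    [0, 0, 0],
    [0, 0, 0]
  ]
}}

```text
clock: 14.28
eef_pos: [567.1, -13.4, 152.8]
tcp_rot: [-3.141, -0.0, -0.015]
contact_force: [0.3, -0.2, -1.9]
opening: 0.25
grasp_force: 49.2
```

Emit:
{"method": "play_rows", "body": {
  "dp": [
    [0.2, 0.6, 0],
    [0.45, 1.4, 0],
    [0.65, 2.0, 0],
    [0.75, 2.28, 0],
    [0.77, 2.34, 0]
  ],
  "rot": [
    [0, 0, 0],
    [0, 0, 0],
    [0, 0, 0],
    [0, 0, 0],
    [0, 0, 0]
  ]
}}

```text
clock: 14.7
eef_pos: [597.4, -108.3, 152.4]
tcp_rot: [3.141, -0.001, -0.015]
contact_force: [-0.3, 0.2, -1.6]
opening: 0.251
grasp_force: 49.4
```

Emit:
{"method": "play_rows", "body": {
  "dp": [
    [0, 0, 0],
    [0, 0, 0],
    [0, 0, 0],
    [0, 0, 0]
  ],
  "rot": [
    [0, 0, 0],
    [0, 0, 0],
    [0, 0, 0],
    [0, 0, 0]
  ]
}}

```text
clock: 15.03
eef_pos: [596.4, -106.5, 152.3]
tcp_rot: [-3.141, 0.0, -0.013]
contact_force: [0.6, -1.4, -0.2]
opening: 0.253
grasp_force: 49.4
```

```bash
python3 - <<'E'
from h import *
s,f=wrist('w4'); print(s['eef_pos'],s['tcp_rot'],s['contact_force'])
cv2.imwrite('pics/c4.png',cv2.resize(cv2.cvtColor(f['color'],cv2.COLOR_RGB2BGR)[130:360,180:480],None,fx=2.6,fy=2.6,interpolation=2))
import pickle;pickle.dump((s,f),open('w4.pkl','wb'))
E
```

```text
[ 596.37142715 -106.54618795  152.27255841] [-3.14132409e+00  3.66944156e-04 -1.30152025e-02] [ 0.60859381 -1.35857931 -0.218733  ]
```

View pics/c4.png

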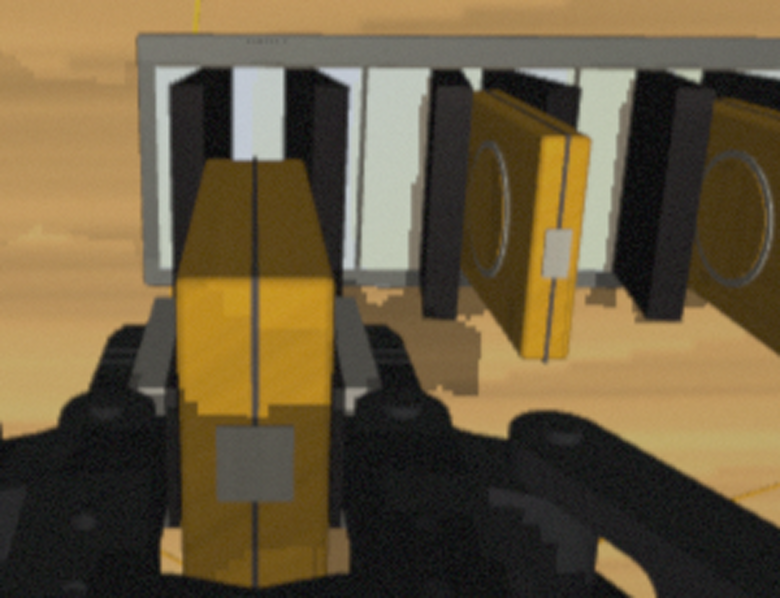

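The compact hangs upright. Its bottom far edge is at crop v≈158 and its top far edge at v≈277. The wide slot's inner edges are at crop u≈203 and 316, with far ends at v≈88.

```bash
python3 - <<'E'
from h import *
import pickle
s,f=pickle.load(open('w4.pkl','rb')); c=lambda u,v:(180+u/2.6,130+v/2.6)
zb=s['eef_pos'][2]-42
print('bottom far L,R',back(f,c(207,158),zb),back(f,c(305,158),zb),'top far',back(f,c(178,277),zb+76),back(f,c(334,277),zb+76),'near',back(f,c(255,580),zb+76))
print('wall inner far',[back(f,c(u,v),57).tolist() for u in(203,316) for v in(85,92)])
print('thin top',[back(f,c(u,v),104).tolist() for u,v in((540,134),(590,134),(523,357),(568,357))])
print('wall3/4/5 far', back(f,c(450,85),57), 'near wall3,5',back(f,c(440,318),57),back(f,c(665,320),57))
E
```

```text
bottom far L,R [622.  -96.9] [ 621.7 -118.6] top far [622.5 -97.1] [ 622.3 -118.2] near [ 574.  -106.9]
wall inner far [[630.9, -93.2], [628.9, -93.2], [630.5, -124.7], [628.6, -124.7]]
thin top [[625.2, -172.3], [625.1, -183.6], [570.0, -172.3], [569.8, -183.3]]
wall3/4/5 far [ 630. -162.] near wall3,5 [ 560.1 -162.3] [ 558.6 -229.9]
```

Emit:
{"method": "play_rows", "body": {
  "dp": [
    [0.03, 0.02, 0.1],
    [0.03, 0.02, 0.5],
    [0.03, 0.02, 1.0],
    [0.03, 0.02, 1.4],
    [0.03, 0.02, 1.6]
  ],
  "rot": [
    [0, 0, 0],
    [0, 0, 0],
    [0, 0, 0],
    [0, 0, 0],
    [0, 0, 0]
  ]
}}

```text
clock: 15.5
eef_pos: [596.7, -108.2, 86.1]
tcp_rot: [-3.141, 0.003, -0.014]
contact_force: [0.1, 0.8, -2.3]
opening: 0.252
grasp_force: 49.4
```

Emit:
{"method": "play_rows", "body": {
  "dp": [
    [0, 0, 0.05],
    [0, 0, 0.1],
    [0, 0, 0.1],
    [0, 0, 0.1]
  ],
  "rot": [
    [0, 0, 0],
    [0, 0, 0],
    [0, 0, 0],
    [0, 0, 0]
  ]
}}

```text
clock: 15.83
eef_pos: [598.5, -108.7, 85.1]
tcp_rot: [3.141, -0.001, -0.014]
contact_force: [-0.1, 0.4, -2.0]
opening: 0.253
grasp_force: 49.4
```

Emit:
{"method": "play_rows", "body": {
  "dp": [
    [0, 0, 0.05],
    [0, 0, 0.1],
    [0, 0, 0.1],
    [0, 0, 0.1]
  ],
  "rot": [
    [0, 0, 0],
    [0, 0, 0],
    [0, 0, 0],
    [0, 0, 0]
  ]
}}

```text
clock: 16.17
eef_pos: [597.9, -108.6, 80.3]
tcp_rot: [-3.142, -0.0, -0.014]
contact_force: [0.4, 0.2, -0.6]
opening: 0.25
grasp_force: 49.4
```

Emit:
{"method": "play_rows", "body": {
  "dp": [
    [0, 0, 0.05],
    [0, 0, 0.05],
    [0, 0, 0.05]
  ],
  "rot": [
    [0, 0, 0],
    [0, 0, 0],
    [0, 0, 0]
  ]
}}

```text
clock: 16.42
eef_pos: [597.8, -108.6, 78.2]
tcp_rot: [-3.142, 0.0, -0.014]
contact_force: [0.8, -0.1, -0.2]
opening: 0.25
grasp_force: 49.4
```

Emit:
{"method": "play_rows", "body": {
  "dp": [
    [0, -0.02, 0],
    [0, -0.02, 0.05],
    [0, -0.02, 0.05],
    [0, -0.02, 0.05]
  ],
  "rot": [
    [0, 0, 0],
    [0, 0, 0],
    [0, 0, 0],
    [0, 0, 0]
  ]
}}

```text
clock: 16.75
eef_pos: [597.8, -107.8, 76.1]
tcp_rot: [-3.142, 0.0, -0.014]
contact_force: [0.6, 0.0, -0.7]
opening: 0.249
grasp_force: 49.4
```

Emit:
{"method": "play_rows", "body": {
  "dp": [
    [0, 0, 0.03],
    [0, 0, 0.05],
    [0, 0, 0.05]
  ],
  "rot": [
    [0, 0, 0],
    [0, 0, 0],
    [0, 0, 0]
  ]
}}

```text
clock: 17.0
eef_pos: [597.8, -107.8, 74.1]
tcp_rot: [-3.142, 0.0, -0.014]
contact_force: [0.7, -0.2, -0.1]
opening: 0.25
grasp_force: 49.4
```

Emit:
{"method": "play_rows", "body": {
  "dp": [
    [0, 0, 0.03],
    [0, 0, 0.03],
    [0, 0, 0.03]
  ],
  "rot": [
    [0, 0, 0],
    [0, 0, 0],
    [0, 0, 0]
  ]
}}

```text
clock: 17.25
eef_pos: [597.9, -107.8, 73.0]
tcp_rot: [-3.142, 0.0, -0.014]
contact_force: [0.7, 0.2, -1.8]
opening: 0.252
grasp_force: 49.4
```

Emit:
{"method": "play_rows", "body": {
  "dp": [
    [0, 0, 0.03],
    [0, 0, 0.03],
    [0, 0, 0.03]
  ],
  "rot": [
    [0, 0, 0],
    [0, 0, 0],
    [0, 0, 0]
  ]
}}

```text
clock: 17.5
eef_pos: [597.9, -107.7, 71.8]
tcp_rot: [-3.141, -0.0, -0.014]
contact_force: [0.6, 0.5, -1.7]
opening: 0.246
grasp_force: 49.3
```

Emit:
{"method": "play_rows", "body": {
  "dp": [
    [0, 0, 0.03],
    [0, 0, 0.03],
    [0, 0, 0.03]
  ],
  "rot": [
    [0, 0, 0],
    [0, 0, 0],
    [0, 0, 0]
  ]
}}

```text
clock: 17.75
eef_pos: [598.0, -107.6, 70.7]
tcp_rot: [-3.141, -0.0, -0.014]
contact_force: [1.5, 2.1, -1.7]
opening: 0.252
grasp_force: 49.3
```

Emit:
{"method": "play_rows", "body": {
  "dp": [
    [0, 0, 0.02],
    [0, 0, 0.02],
    [0, 0, 0.02]
  ],
  "rot": [
    [0, 0, 0],
    [0, 0, 0],
    [0, 0, 0]
  ]
}}

```text
clock: 18.0
eef_pos: [598.1, -107.6, 70.0]
tcp_rot: [-3.141, -0.0, -0.014]
contact_force: [0.5, 3.3, 1.1]
opening: 0.251
grasp_force: 49.7
```

Emit:
{"method": "play_rows", "body": {
  "dp": [
    [0, -0.02, 0],
    [0, -0.02, 0],
    [0, -0.02, 0]
  ],
  "rot": [
    [0, 0, 0],
    [0, 0, 0],
    [0, 0, 0]
  ]
}}

```text
clock: 18.25
eef_pos: [598.1, -107.4, 70.0]
tcp_rot: [3.141, -0.0, -0.014]
contact_force: [-0.4, -1.1, 2.4]
opening: 0.249
grasp_force: 49.7
```

Emit:
{"method": "play_rows", "body": {
  "dp": [
    [0, -0.01, 0],
    [0, -0.01, 0],
    [0, -0.01, 0]
  ],
  "rot": [
    [0, 0, 0],
    [0, 0, 0],
    [0, 0, 0]
  ]
}}

```text
clock: 18.5
eef_pos: [598.1, -107.3, 70.0]
tcp_rot: [3.141, -0.0, -0.014]
contact_force: [0.8, -5.2, 3.1]
opening: 0.249
grasp_force: 49.9
```

Emit:
{"method": "play_rows", "body": {
  "dp": [
    [0, 0.015, 0],
    [0, 0.015, 0],
    [0, 0.015, 0.02],
    [0, 0.015, 0.02],
    [0, 0.015, 0.02]
  ],
  "rot": [
    [0, 0, 0],
    [0, 0, 0],
    [0, 0, 0],
    [0, 0, 0],
    [0, 0, 0]
  ]
}}

```text
clock: 18.92
eef_pos: [598.2, -107.4, 69.6]
tcp_rot: [3.141, -0.001, -0.014]
contact_force: [-1.0, -3.5, 7.6]
opening: 0.249
grasp_force: 50.6
```

Emit:
{"method": "play_rows", "body": {
  "dp": [
    [0, 0, 0.03],
    [0, 0, 0.03],
    [0, 0, 0.03]
  ],
  "rot": [
    [0, 0, 0],
    [0, 0, 0],
    [0, 0, 0]
  ]
}}

```text
clock: 19.17
eef_pos: [598.4, -107.4, 69.1]
tcp_rot: [3.141, -0.001, -0.014]
contact_force: [-3.7, -2.8, 14.4]
opening: 0.25
grasp_force: 51.6
```

Emit:
{"method": "play_rows", "body": {
  "dp": [
    [0, 0.01, -0.01],
    [0, 0.01, -0.01],
    [0, 0.01, -0.01],
    [0, 0.01, -0.01]
  ],
  "rot": [
    [0, 0, 0],
    [0, 0, 0],
    [0, 0, 0],
    [0, 0, 0]
  ]
}}

```text
clock: 19.5
eef_pos: [598.3, -107.5, 69.1]
tcp_rot: [-3.141, -0.001, -0.014]
contact_force: [-1.5, -1.2, 10.1]
opening: 0.253
grasp_force: 50.9
```

Emit:
{"method": "play_rows", "body": {
  "dp": [
    [0, 0, -0.01],
    [0, 0, -0.02],
    [0, 0, -0.02],
    [0, 0, -0.02]
  ],
  "rot": [
    [0, 0, 0],
    [0, 0, 0],
    [0, 0, 0],
    [0, 0, 0]
  ]
}}

```text
clock: 19.83
eef_pos: [598.2, -107.5, 69.2]
tcp_rot: [-3.141, -0.001, -0.014]
contact_force: [1.0, -1.1, 3.0]
opening: 0.249
grasp_force: 50.0
```

Emit:
{"method": "play_rows", "body": {
  "dp": [
    [0, 0, 0],
    [0, 0, 0],
    [0, 0, 0],
    [0, 0, 0],
    [0, 0, 0]
  ],
  "rot": [
    [0, 0, 0],
    [0, 0, 0],
    [0, 0, 0],
    [0, 0, 0],
    [0, 0, 0]
  ],
  "fingers": 0.5
}}

```text
clock: 20.25
eef_pos: [597.6, -107.5, 68.8]
tcp_rot: [-3.141, 0.001, -0.014]
contact_force: [-0.1, 0.3, -0.3]
opening: 0.498
grasp_force: 0.0
```

Emit:
{"method": "play_rows", "body": {
  "dp": [
    [0, 0, -0.2],
    [0, 0, -0.8],
    [0, 0, -1.6],
    [0, 0, -2.4],
    [0, 0, -3.0]
  ],
  "rot": [
    [0, 0, 0],
    [0, 0, 0],
    [0, 0, 0],
    [0, 0, 0],
    [0, 0, 0]
  ]
}}

```text
clock: 20.67
eef_pos: [598.4, -107.7, 192.2]
tcp_rot: [3.141, -0.002, -0.014]
contact_force: [0.4, 0.1, 0.5]
opening: 0.501
grasp_force: 0.0
```

Emit:
{"method": "play_rows", "body": {
  "dp": [
    [-0.8, 0, 0],
    [-1.7, 0, 0],
    [-2.5, 0, 0],
    [-3.0, 0, 0],
    [-3.0, 0, 0]
  ],
  "rot": [
    [0, 0, 0],
    [0, 0, 0],
    [0, 0, 0],
    [0, 0, 0],
    [0, 0, 0]
  ]
}}

```text
clock: 21.08
eef_pos: [473.6, -105.5, 189.3]
tcp_rot: [-3.141, 0.003, -0.015]
contact_force: [-0.8, 1.0, 0.1]
opening: 0.503
grasp_force: 0.0
```

```bash
python3 - <<'E'
from h import *
sd=optics.grab_frame('side')
cv2.imwrite('pics/fin.png',cv2.resize(cv2.cvtColor(sd['color'],cv2.COLOR_RGB2BGR)[230:380,270:420],(600,600),interpolation=2))
E
```

```text
(no output)
```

View pics/fin.png

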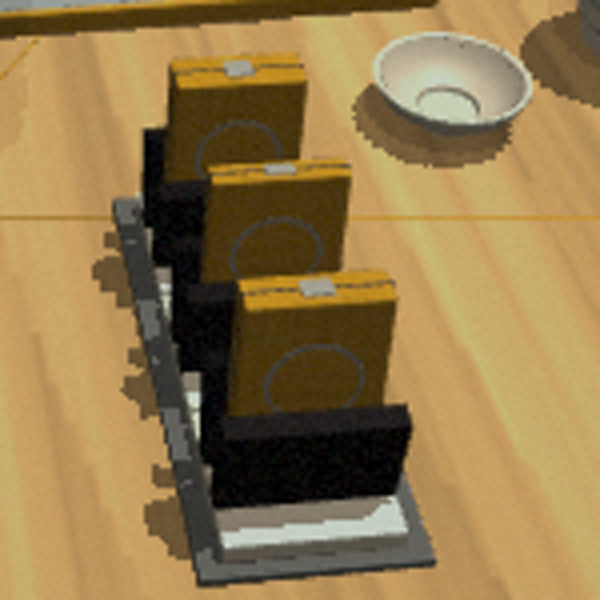

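The side view shows all three compacts standing upright and aligned in the rack. Their tops are at crop (237,70), (280,170) and (318,290), and the gripper is clear.

```bash
python3 -c "
from h import *
print(r.sign_off())"
```

```text
the job is handed in; nothing more can be done
None
```

I put the thin compact in the narrowest slot, then the thick one in the widest, pressing them home with peaks of about 12 N and 14 N; both were standing upright when I handed the job in, with the gripper clear.

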